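# Screw the lid onto the stoneware jar

### The job

Close the stoneware jar with its grey screw lid: set the lid level on the neck, turn it gently backward (anticlockwise seen from above) until you feel it drop into the start of the thread, then screw it forward (clockwise) until it comes up against its stop, let go and draw back. Never force it: turned forward before it has dropped, it only jams. Leave the other things on the worktop where they are.

Things in the scene. Friction and masses are not known exactly. Their poses are not given: they have to be found in the camera images.
- jar: White stoneware jar, round, 100 mm across, stuck fast: it neither slides nor turns. Origin: centre of its underside, on the worktop; z up. Body 94 mm high, and on it a threaded neck 27 mm high (121 mm in all): a round collar 46.8 mm across with an open mouth, its top 5 mm bevelled to 39 mm, and round it four thread ridges out to 56 mm.
- jar_mouth (a point): Centre of the jar's mouth, level with the rim, 121 mm above the worktop; axes as the jar's.
- jar_crest (a point): On the jar's axis, 112 mm above the worktop, level with the flat tops of the four thread ridges. Each has a 3.5 mm high upright stop on its clockwise end; between them are gaps of about 23 degrees, one every 90. The angle of the gaps differs every time and is not measured: the axes given here say nothing of it.
- lid: Grey plastic screw lid, 69 mm across, about 0.1 kg, lying right way up. Origin: centre of the lower edge of its skirt; z up. Disc top 29.5 mm above the origin. Height of the origin over the worktop on the neck: 110 mm on the ridge tops (to 114 on their stops), 101 mm once dropped through the gaps, 97 mm screwed home.
- lid_bar (a point): Middle of the finger bar on the lid's disc, 40.5 mm above the lid's origin; axes as the lid's. The bar is 56 mm long (along x), 14 mm wide (y) and 22 mm high, from 29.5 to 51.5 mm above the origin. About 0.1 N m is enough to feel a stop by; 0.3 N m on the lid is already too hard, and so is pressing it down with over 10 N.
- lid_studs (a point): On the lid's axis, 4 mm above its origin, amid four round 5 mm studs inside the skirt, one every 90 degrees, with 1 mm play round the collar. From the ridge tops they drop after 0 to 70 degrees backward, freely by 9 mm, and soon meet a hard stop; then 55 to 70 degrees clockwise sinks the lid 4.5 mm to a stop. Under 0.05 N m between stops; 1.8 mm vertical play.
- salt_pot: Bystander: steel salt pot, 38 mm in diameter, 68 mm high. Origin: centre of its underside.
- mug: Bystander: blue mug, 80 mm in diameter, 90 mm high. Origin: centre of its underside.
- bowl: Bystander: brown earthenware bowl, 140 mm in diameter, 60 mm high. Origin: centre of its underside.
- tin: Bystander: food tin, 74 mm in diameter, 110 mm high. Origin: centre of its underside.
- pot_lid: Bystander: flat steel pot lid, 110 mm in diameter, with a round black knob to 30 mm high. Origin: centre of its underside.
- spoon: Bystander: flat wooden spoon, 230 mm long (along its x), 40 mm wide at most, 9 mm thick. Origin: on its underside, near the middle.

How it is judged:
On the way:
1. the lid, level and centred on the neck, has dropped into the start of the thread (horizontal distance between lid and jar below 0.003 m and angle between lid's own z axis and vertical below 0.08 rad and z of lid in the frame of jar between 0.0995 and 0.106 m), for 0.2 s.
At the end, for the whole second after the job is handed in: The lid sits level (within 3.5 degrees) and centred (within 3 mm) on the jar, screwed down so that its lower edge is less than 98.2 mm above the worktop (97 mm at its stop), released and at rest (horizontal distance between lid and jar below 0.003 m and angle between lid's own z axis and vertical below 0.06 rad and z of lid in the frame of jar between 0.095 and 0.0982 m and linear speed of lid below 0.02 m/s); the robot touches nothing.
It fails at once if the lid is pressed down on the jar or turned against a stop with more than 25 N (contact force between lid and jar above 25 N).
It fails at once if once dropped into the thread, the lid is forced against a stop with more than 18 N (horizontal distance between lid and jar below 0.01 m and z of lid in the frame of jar below 0.1055 m and contact force between lid and jar above 18 N).
It fails at once if a bystander is moved by more than 25 mm (distance of any of salt_pot, mug, bowl, tin, pot_lid, spoon from where it was at the start of the episode above 0.025 m).
It also fails if it takes over 67 s, if anything falls off the work surface, if the arm or the gripper's body presses on something with over 40 N, if the wrist force passes 120 N, or if a joint passes its speed limit or range.

### The arm

A 7-joint arm with a two-finger parallel gripper is mounted at the origin on the work surface. World frame = base frame: x ahead of the robot, y to its left, z up, the work surface at z = 0. Lengths are in m, angles in rad, forces in N, time in s.
With the tool pointing down it reaches from about 0.4 to 0.85 m from the base axis. Payload 10.4 kg.
Tool frame: the origin (TCP) lies on the centre line of the jaws, within the pads' length; the fingertips stand 14 mm ahead of it and the grasp point (between the pads) lies 5 mm behind it (manip.tip_reach is the distance from the TCP to the fingertips, in m); z points along the fingers, y is the line along which they close (so a half turn about z gives the same grasp; the last joint's range is limited). The gripper opens to 85 mm and grips with 20 to 120 N. Pads are 22 mm wide; open, the fingers measure 114 mm over their backs; the gripper's body (76 mm by 85 mm) begins 54 mm behind the grasp point. The pads swing forward as they close: fully open they stand 13 mm farther back than shut.
Start: joints at [-1.3, 0.332, -0.065, 1.46, 0.022, 1.35, -0.088], TCP at [0.181, 0.598, 0.245] pointing down, gripper open.
Joint ranges: [-2.6, 2.6], [-0.5, 2.12], [-1.47, 1.34], [0.16, 2.42], [-1.27, 4.41], [0.06, 2.06], [-2.6, 2.6]. Speed limits (rad/s): [2.22, 2.22, 2.79, 2.79, 3.14, 3.14, 3.14].

### API

Orientations are given as a unit quaternion [x, y, z, w].
In Python, from workcell import manip gives the robot as it stands.
- The arm moves only by the shell command python3 -m pendant 'ROWS' [FORCE]. ROWS is JSON, a list of rows, each a list of 7 numbers: the shift along the tool's x, y, z in units of 50 mm (1.0 is 50 mm), then the turn, a rotation vector about the tool's x, y, z in units of 8 degrees (1.0 is 8 degrees), then the opening, from -1 (shut) to 1 (fully open), so that 0 is half open. In form: [[dx, dy, dz, ax, ay, az, jaw], ...]. A call has exactly 10 rows; each row is the pose to reach, as a shift and turn from the pose commanded when the call began, along the tool's axes at that moment; what a row does not reach only later rows make up. A row lasts 1/8 s, in which the tool goes at most 62.5 mm and 10.7 degrees, less where a joint would pass 70% of its speed; a pose out of reach is approached as far as the arm can. A call with a gripper value outside its range is refused whole. The fingers move at their own pace and stop on an object; FORCE is the grip in N (left out, the last holds). Time passes only in rows, so rows that repeat a pose let the fingers close, or fill a call up. It gives the time, the measured TCP pose, the force, the opening and the grip force at its end, in the units of the state.
- manip.get_obs(): the state, without advancing time (a new reading comes with each control period).
- manip.camera(name): name is "side" or "top"; returns (picture, depth): 384x512x3 uint8, red, green, blue; 384x512 float32, m along the optical axis (not along the pixel's ray), 0 where there is no reading.
- manip.get_calibration(name): a dict with "fx", "fy", "cx", "cy" (pixels), "xyz" and "orientation" of the camera in the world. Camera axes: x right, y up, looking along -z (the intrinsics and any distortion apply to the point x, -y, -z); pixel columns grow to the right and rows downward; lengths in m; the calibration is good to about 2 mm. A picture is of the moment at which its call begins. get_calibration takes no time and is no camera call.
- manip.hand_in(): hands the job in; it is judged then, once.
Trained networks look in the newest picture that a camera, given by its name, has taken for a name from the list of things; names that differ only in an ending like _2 or _b are one class to them, and where a whole thing is asked for, a point or a joint stands for the part that bears it (a point fixed in the world has none). Each returns a list of dicts, best first, with "p" (0 to 1); they miss things now and then, are a little off and sometimes report something else, mostly with a low value. They report only what shows in the picture. A call takes as long as a camera call.
- manip.find_in(thing, camera): "box" ([left, top, right, bottom] in pixels, round what is visible of it).
- manip.trace(thing, camera): "pixels" (384x512 bool, what is visible of it) and "box" ([left, top, right, bottom] in pixels, round what is visible of it).
- manip.tip_of(thing, camera): "pixel" ([column, row] in pixels: a listed point, or the origin of a listed thing).
The state is a dict: "clock": time; "joint_pos": joint angles; "joint_velocities": joint speeds; "tau": joint torques, N m; "position": TCP position; "ee_rot": TCP orientation; "ft_force": force on the tool from outside, world axes, zero at the start; "torque": the same for the moment, N m; "grip_width": opening from 0.0 (shut) to 1.0 (fully open); "grasp_force": force on a finger pad.
Only numpy, scipy, OpenCV 4.12 (cv2) and the standard library are available. Lean on these libraries where they do the work, as an engineer would, in place of code of your own. Each camera call takes 0.05 s, during which the arm holds its last target. There are 200 camera calls.

## Working session

There is one attempt and no reset: what is moved stays moved. The work goes in short steps, Python scripts to look and compute and a shell command to move; the robot and the scene stay as the last step left them, time stands still between calls to the robot, and variables do not carry over. Pictures are saved under pics/ and viewed, at most 10 in all, crops included, and the job is handed in when it is done.

```bash
ls; mkdir -p pics; python3 - <<'E'
from workcell import manip
import cv2, numpy as np
o=manip.get_obs()
for k,v in o.items(): print(k,np.round(v,3))
ims=[]
for c in ("top","side"):
    im,d=manip.camera(c); ims.append(im)
    print(c,{k:np.round(v,3) for k,v in manip.get_calibration(c).items()})
    for t in ("jar_mouth","lid_bar","jar","lid"):
        for r in manip.find_in(t,c)[:1]: print(t,'box',np.round(r["box"]),round(r["p"],2))
        for r in manip.tip_of(t,c)[:1]: print(t,'tip',np.round(r["pixel"],1),round(r["p"],2))
    cv2.imwrite(f"pics/{c}0.png",im[...,::-1])
    np.save(f"{c}_d.npy",d)
E
```

```text
pics
clock 0.0
joint_pos [-1.3    0.333 -0.065  1.461  0.022  1.35  -0.088]
joint_velocities [-0.001 -0.003 -0.001  0.003  0.001  0.    -0.001]
tau [ 0.0000e+00 -6.2542e+01  4.9000e-02 -3.9162e+01  1.6000e-02  9.0000e-03
  0.0000e+00]
position [0.181 0.598 0.245]
ee_rot [ 0.146  0.989 -0.001 -0.   ]
ft_force [ 0.909 -0.106 -0.563]
torque [-0.049  0.029 -0.029]
grasp_force 0.0
grip_width 1.002
top {'fx': np.float64(424.584), 'fy': np.float64(424.584), 'cx': np.float64(254.009), 'cy': np.float64(187.686), 'xyz': array([0.367, 0.01 , 1.061]), 'orientation': array([-0.06 ,  0.077,  0.708, -0.7  ])}
jar_mouth box [286. 174. 331. 219.] 0.84
jar_mouth tip [315.2 190.8] 0.67
lid_bar box [152. 184. 180. 211.] 0.8
lid_bar tip [161.2 195.4] 0.85
jar tip [307.4 200. ] 0.89
lid box [153. 185. 181. 209.] 0.84
lid tip [168.2 202.1] 0.58
side {'fx': np.float64(462.957), 'fy': np.float64(462.957), 'cx': np.float64(256.955), 'cy': np.float64(192.044), 'xyz': array([ 0.119, -0.794,  0.646]), 'orientation': array([ 0.476, -0.133, -0.217,  0.842])}
jar_mouth box [256. 218. 305. 284.] 0.86
jar_mouth tip [280.7 224.4] 0.59
lid_bar box [200. 171. 223. 204.] 0.66
lid_bar tip [212.7 177.5] 0.67
jar box [254. 215. 300. 286.] 0.91
jar tip [275.8 268.2] 0.91
lid box [200. 171. 224. 203.] 0.62
lid tip [210.8 193.2] 0.8
```

View pics/top0.png

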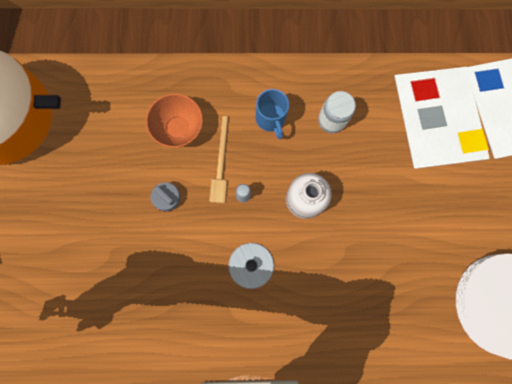

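View pics/side0.png

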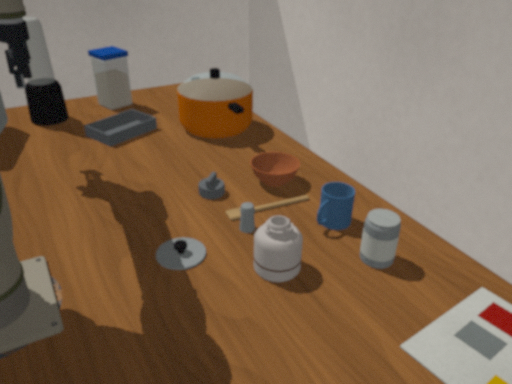

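The top view shows the lid at about (165,196) with its bar running diagonally, and the jar's mouth at about (312,191). The salt pot is at (243,193). The side view has the lid at (211,188) and the jar at (278,250). Next I'll measure both.

```bash
cat > h.py <<'E'
import numpy as np, cv2
from scipy.spatial.transform import Rotation as R
from workcell import manip
def cal(c):
    k=manip.get_calibration(c); return k,R.from_quat(k["orientation"]).as_matrix(),np.array(k["xyz"])
def ray(c,p):
    k,M,o=cal(c); return o,M@np.array([(p[0]-k["cx"])/k["fx"],-(p[1]-k["cy"])/k["fy"],-1.])
def at_z(c,p,z):
    o,r=ray(c,p); return o+r*(z-o[2])/r[2]
def cloud(c,d):
    k,M,o=cal(c); v,u=np.indices(d.shape)
    P=np.stack([(u-k["cx"])/k["fx"]*d,-(v-k["cy"])/k["fy"]*d,-d],-1)
    return P@M.T+o
def tri(pa,pb):
    A=[];b=[]
    for c,p in (("top",pa),("side",pb)):
        o,r=ray(c,p); r=r/np.linalg.norm(r); Q=np.eye(3)-np.outer(r,r); A.append(Q);b.append(Q@o)
    x=np.linalg.lstsq(np.vstack(A),np.hstack(b),rcond=None)[0]; return x
E
python3 - <<'E'
from h import *
np.set_printoptions(suppress=True,precision=4)
print("tri mouth",tri((315.2,190.8),(280.7,224.4)),"bar",tri((161.2,195.4),(212.7,177.5)),"jar",tri((307.4,200),(275.8,268.2)),"lid",tri((168.2,202.1),(210.8,193.2)))
print("atz mouth",at_z("top",(315.2,190.8),.121),"bar",at_z("top",(161.2,195.4),.0405),"jar",at_z("top",(307.4,200),0),"lid",at_z("top",(168.2,202.1),0))
for c,bl,bj in (("top",(145,175,190,220),(280,165,340,225)),("side",(192,165,230,210),(248,208,310,290))):
    P=cloud(c,np.load(c+"_d.npy"))
    def sub(b): return P[b[1]:b[3],b[0]:b[2]].reshape(-1,3)
    L=sub(bl); T=L[(L[:,2]>.044)&(L[:,2]<.06)]; D=L[(L[:,2]>.02)&(L[:,2]<.038)]
    for n,q in (("bartop",T),("disc",D)):
        xy=q[:,:2]; (cx,w,a)=cv2.minAreaRect((xy*1000).astype(np.float32)) 
        e,V=np.linalg.eigh(np.cov(xy.T)); print(c,n,len(q),q.mean(0),"rect",np.round(cx,1),np.round(w,1),"ang",np.degrees(np.arctan2(V[1,1],V[0,1])),np.sqrt(e))
    J=sub(bj)
    for lo,hi in ((.02,.085),(.087,.1),(.105,.116),(.116,.13)):
        q=J[(J[:,2]>lo)&(J[:,2]<hi)]
        if len(q)>5: print(c,lo,len(q),q.mean(0),"circ",cv2.minEnclosingCircle((q[:,:2]*1000).astype(np.float32)))
E
```

```text
tri mouth [ 0.5444 -0.1546  0.115 ] bar [0.5543 0.2067 0.0423] jar [ 0.5407 -0.1527  0.002 ] lid [0.5435 0.1969 0.0016]
atz mouth [ 0.5422 -0.153   0.121 ] bar [0.5496 0.2088 0.0405] jar [ 0.5412 -0.1531  0.    ] lid [0.5395 0.1987 0.    ]
top bartop 135 [0.5511 0.2018 0.0516] rect [550.3 201.9] [54.3 13.5] ang 46.42528886087638 [0.0041 0.0163]
top disc 492 [0.5492 0.2002 0.0301] rect [551.4 201.6] [68.7 67.8] ang 135.69472267328146 [0.0175 0.0195]
top 0.02 314 [ 0.5224 -0.1311  0.0655] circ ((543.939697265625, -147.579833984375), 50.515968322753906)
top 0.087 833 [ 0.5415 -0.1455  0.0936] circ ((544.6588745117188, -147.74986267089844), 47.53667449951172)
top 0.105 149 [ 0.5417 -0.1455  0.1119] circ ((544.6563720703125, -147.49618530273438), 28.58335304260254)
top 0.116 161 [ 0.543  -0.1479  0.1203] circ ((541.591796875, -149.97415161132812), 26.88228988647461)
side bartop 67 [0.5491 0.1982 0.0487] rect [549.7 200.3] [56.7 14.2] ang 45.623313443306685 [0.0043 0.0164]
side disc 267 [0.5472 0.1914 0.0275] rect [549.3 198.8] [66.9 68.1] ang 173.56611096234164 [0.0171 0.0193]
side 0.02 1397 [ 0.5257 -0.1677  0.0544] circ ((553.3560791015625, -99.92530822753906), 102.15352630615234)
side 0.087 560 [ 0.5336 -0.1635  0.0922] circ ((542.9024658203125, -149.6983184814453), 44.84153747558594)
side 0.105 223 [ 0.5406 -0.1533  0.111 ] circ ((543.9832153320312, -148.12051391601562), 28.451322555541992)
side 0.116 129 [ 0.5422 -0.1506  0.1182] circ ((542.8361206054688, -149.8749237060547), 22.97722053527832)
```

```bash
python3 - <<'E'
import cv2
a=cv2.imread("pics/top0.png");
b=cv2.resize(a[170:225,140:195],(390,390),interpolation=cv2.INTER_CUBIC);c=cv2.resize(a[165:225,280:340],(390,390),interpolation=cv2.INTER_CUBIC)
cv2.imwrite("pics/crop0.png",cv2.hconcat([b,c]))
E
```

```text
(no output)
```

View pics/crop0.png

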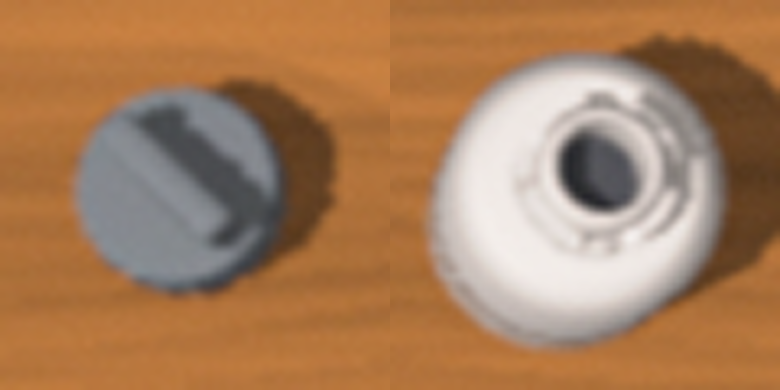

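The lid is at (0.550, 0.201) with its bar at 46°, and its measured size matches (54×13.5 mm bar, 68 mm disc). The jar axis is at about (0.544, -0.148), so I'll move over the lid.

```bash
python3 -m pendant '[[-0.93,-0.54,0,0,0,1.25,1],[-1.87,-1.09,0,0,0,2.5,1],[-2.8,-1.64,0,0,0,3.75,1],[-3.74,-2.18,0,0,0,5,1],[-4.68,-2.73,0,0,0,6.25,1],[-5.6,-3.27,0,0,0,7.5,1],[-6.55,-3.82,0,0,0,8.75,1],[-7.5,-4.37,0,0,0,10,1],[-8.4,-4.9,0,0,0,11.25,1],[-9.36,-5.46,0,0,0,12.5,1]]' 40
cat > go.py <<'E'
# usage: go.py x y z yaw_of_tool_x : shift in tool axes/units needed, from measured pose
import sys; from h import *
np.set_printoptions(suppress=True,precision=3)
o=manip.get_obs(); M=R.from_quat(o["ee_rot"]).as_matrix(); t=list(map(float,sys.argv[1:5]))
u=np.array([np.cos(np.radians(t[3])),np.sin(np.radians(t[3])),0]); G=np.stack([u,np.cross([0,0,-1],u),[0,0,-1]],1)
print("pos",o["position"],"yaw",np.degrees(np.arctan2(M[1,0],M[0,0])),"tilt",np.degrees(np.arccos(-M[2,2])),"q",np.array(o["joint_pos"]),"f",np.array(o["ft_force"]),"m",np.array(o["torque"]),"grip",o["grip_width"],o["grasp_force"])
print("shift",M.T@(np.array(t[:3])-o["position"])/.05,"turn",np.degrees(R.from_matrix(M.T@G).as_rotvec())/8,"tip",manip.tip_reach, "t",o["clock"])
E
python3 go.py 0.550 0.201 0.12 46
```

```text
clock: 2.15
position: [0.5508, 0.2004, 0.2456]
ee_rot: [0.853, 0.522, 0.0, -0.0]
ft_force: [0.2, -0.0, -0.0]
grip_width: 1.002
grasp_force: 0.0
pos [0.551 0.2   0.246] yaw 62.879552672290586 tilt 0.047279269418954516 q [-0.798  0.253  0.446  1.591 -0.112  1.322 -0.81 ] f [ 0.216 -0.011 -0.009] m [ 0.025 -0.044  0.018] grip 1.0021449886529872 0.0
shift [ 0.002 -0.02   2.512] turn [-0.    -0.006  2.11 ] tip 0.014 t 2.15
```

```bash
python3 -m pendant '[[0,-0.02,0.5,0,0,1,1],[0,-0.02,1,0,0,2.11,1],[0,-0.02,1.5,0,0,2.11,0.6],[0,-0.02,2,0,0,2.11,0.2],[0,-0.02,2.5,0,0,2.11,0],[0,-0.02,3,0,0,2.11,0],[0,-0.02,3.4,0,0,2.11,0],[0,-0.02,3.7,0,0,2.11,0],[0,-0.02,3.9,0,0,2.11,0],[0,-0.02,3.98,0,0,2.11,0]]' 40
python3 go.py 0.550 0.201 0.046 46
```

```text
clock: 3.4
position: [0.549, 0.2019, 0.046]
ee_rot: [0.92, 0.393, -0.0, -0.0]
ft_force: [-0.8, 0.5, -0.4]
grip_width: 0.499
grasp_force: 0.0
pos [0.549 0.202 0.046] yaw 46.28927076602813 tilt 0.007320290896437924 q [-0.779  0.461  0.429  1.791 -0.231  0.94  -1.016] f [-0.844  0.474 -0.369] m [-0.008  0.01   0.008] grip 0.49939597803861013 0.0
shift [0.001 0.027 0.001] turn [-0.001  0.001  0.036] tip 0.014 t 3.4
```

```bash
python3 -m pendant '[[0,0,0,0,0,0,-0.3],[0,0,0,0,0,0,-0.6],[0,0,0,0,0,0,-1],[0,0,0,0,0,0,-1],[0,0,0,0,0,0,-1],[0,0,0,0,0,0,-1],[0,0,-0.3,0,0,0,-1],[0,0,-0.9,0,0,0,-1],[0,0,-1.5,0,0,0,-1],[0,0,-2.2,0,0,0,-1]]' 50
python3 go.py 0.544 -0.148 0.20 46
```

```text
clock: 4.65
position: [0.5486, 0.2016, 0.1577]
ee_rot: [0.92, 0.393, -0.0, 0.0]
ft_force: [0.2, 0.6, -1.3]
grip_width: 0.153
grasp_force: 48.7
pos [0.549 0.202 0.158] yaw 46.27633636998075 tilt 0.028803576485009558 q [-0.819  0.324  0.47   1.705 -0.159  1.151 -1.068] f [ 0.226  0.625 -1.303] m [-0.012  0.009 -0.019] grip 0.15330405225551114 48.73833954334259
shift [-5.118  4.767 -0.844] turn [-0.001  0.003  0.035] tip 0.014 t 4.65
```

```bash
python3 -m pendant '[[-0.3,0.25,-0.7,0,0,0,-1],[-0.85,0.8,-0.85,0,0,0,-1],[-1.5,1.4,-0.85,0,0,0,-1],[-2.15,2.0,-0.85,0,0,0,-1],[-2.8,2.6,-0.85,0,0,0,-1],[-3.45,3.2,-0.85,0,0,0,-1],[-4.1,3.8,-0.85,0,0,0,-1],[-4.7,4.35,-0.85,0,0,0,-1],[-5.0,4.65,-0.85,0,0,0,-1],[-5.12,4.77,-0.85,0,0,0,-1]]'
python3 go.py 0.544 -0.148 0.18 46
python3 - <<'E'
from h import *
ims=[]
for c in ("top","side"):
    im,d=manip.camera(c); np.save(c+"_d1.npy",d)
    x,y=(280,160) if c=="top" else (235,120)
    w,h=(80,80) if c=="top" else (90,180)
    ims.append(cv2.resize(im[y:y+h,x:x+w],None,fx=480/h,fy=480/h,interpolation=cv2.INTER_CUBIC))
    P=cloud(c,d).reshape(-1,3); o=manip.get_obs()["position"]
    near=P[(np.hypot(P[:,0]-o[0],P[:,1]-o[1])<.045)]
    for lo,hi in ((.14,.165),(.165,.19),(.176,.19)):
        q=near[(near[:,2]>lo)&(near[:,2]<hi)]
        if len(q)>5: print(c,lo,len(q),q.mean(0),cv2.minEnclosingCircle((q[:,:2]*1000).astype(np.float32)))
cv2.imwrite("pics/hover.png",cv2.hconcat(ims)[...,::-1])
E
```

```text
clock: 5.9
position: [0.5441, -0.1494, 0.1993]
ee_rot: [0.92, 0.392, 0.0, 0.0]
ft_force: [0.4, 0.3, -1.2]
grip_width: 0.151
grasp_force: 48.8
pos [ 0.544 -0.149  0.199] yaw 46.165343237566866 tilt 0.011963138167961641 q [-0.392  0.261  0.683  1.72  -0.174  1.223 -0.432] f [ 0.411  0.345 -1.235] m [ 0.066 -0.009 -0.008] grip 0.15143556334266298 48.790850043296814
shift [ 0.019 -0.021  0.387] turn [ 0.001 -0.001  0.021] tip 0.014 t 5.9
top 0.14 7 [ 0.54533234 -0.11524182  0.15936337] ((547.64111328125, -116.33597564697266), 11.885472297668457)
top 0.165 132 [ 0.55089843 -0.12282679  0.18139305] ((553.8704833984375, -126.37681579589844), 24.358816146850586)
top 0.176 121 [ 0.55138725 -0.12346866  0.1823776 ] ((553.8704833984375, -126.37681579589844), 24.358816146850586)
side 0.14 203 [ 0.53064424 -0.17045345  0.15847373] ((542.6495361328125, -152.80633544921875), 35.338462829589844)
side 0.165 559 [ 0.53633194 -0.16360055  0.17729603] ((544.282958984375, -151.4314422607422), 35.967674255371094)
side 0.176 381 [ 0.53868471 -0.16002967  0.18044727] ((545.3037719726562, -150.30487060546875), 34.699527740478516)
```

View pics/hover.png

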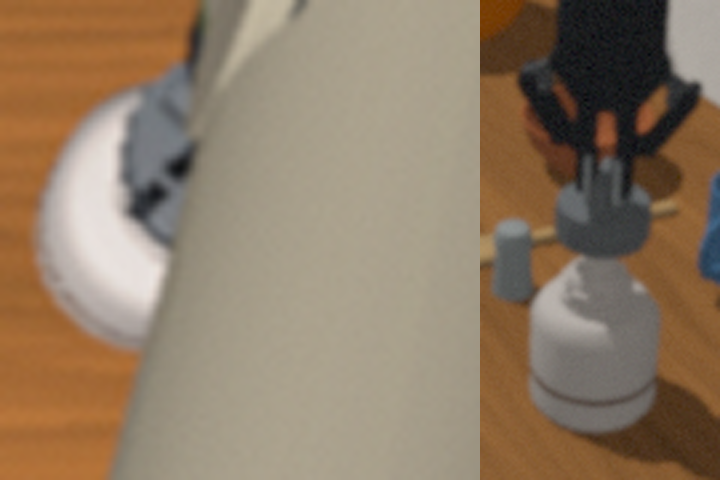

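The side view shows the lid level and held by its bar, right above the neck at about (600,215) in the crop. The arm blocks the top view. Lowering carefully.

```bash
python3 -m pendant '[[0.01,-0.02,0.1,0,0,0,-1],[0.01,-0.02,0.25,0,0,0,-1],[0.01,-0.02,0.4,0,0,0,-1],[0.01,-0.02,0.5,0,0,0,-1],[0.01,-0.02,0.58,0,0,0,-1],[0.01,-0.02,0.62,0,0,0,-1],[0.01,-0.02,0.64,0,0,0,-1],[0.01,-0.02,0.66,0,0,0,-1],[0.01,-0.02,0.68,0,0,0,-1],[0.01,-0.02,0.7,0,0,0,-1]]'
python3 go.py 0.5437 -0.1483 0.156 46
```

```text
clock: 7.25
position: [0.5441, -0.1469, 0.1638]
ee_rot: [0.92, 0.393, 0.0, -0.0]
ft_force: [0.4, 0.6, -0.7]
grip_width: 0.151
grasp_force: 48.8
pos [ 0.544 -0.147  0.164] yaw 46.28913263668368 tilt 0.0062818332608323155 q [-0.383  0.296  0.671  1.762 -0.2    1.153 -0.414] f [ 0.4    0.602 -0.716] m [-0.013 -0.022 -0.032] grip 0.1508647441370946 48.79349112510681
shift [-0.026  0.013  0.155] turn [ 0.    -0.001  0.036] tip 0.014 t 7.25
```

```bash
python3 -m pendant '[[-0.02,0.01,0.01,0,0,0,-1],[-0.02,0.01,0.02,0,0,0,-1],[-0.02,0.01,0.03,0,0,0,-1],[-0.02,0.01,0.04,0,0,0,-1],[-0.02,0.01,0.05,0,0,0,-1],[-0.02,0.01,0.06,0,0,0,-1],[-0.02,0.01,0.07,0,0,0,-1],[-0.02,0.01,0.08,0,0,0,-1],[-0.02,0.01,0.09,0,0,0,-1],[-0.02,0.01,0.1,0,0,0,-1]]'
python3 go.py 0.5437 -0.1483 0.156 46
```

```text
clock: 8.5
position: [0.5437, -0.148, 0.1587]
ee_rot: [0.92, 0.393, 0.0, -0.0]
ft_force: [-1.2, -0.6, -0.8]
grip_width: 0.152
grasp_force: 48.8
pos [ 0.544 -0.148  0.159] yaw 46.28707619478566 tilt 0.006005769479130895 q [-0.38   0.301  0.67   1.767 -0.204  1.143 -0.409] f [-1.202 -0.554 -0.763] m [ 0.031 -0.013  0.064] grip 0.15231915634992094 48.7936395406723
shift [-0.005  0.004  0.054] turn [-0.001 -0.     0.036] tip 0.014 t 8.5
```

```bash
python3 -m pendant '[[0,0,0.01,0,0,0,-1],[0,0,0.02,0,0,0,-1],[0,0,0.03,0,0,0,-1],[0,0,0.035,0,0,0,-1],[0,0,0.04,0,0,0,-1],[0,0,0.045,0,0,0,-1],[0,0,0.05,0,0,0,-1],[0,0,0.05,0,0,0,-1],[0,0,0.05,0,0,0,-1],[0,0,0.05,0,0,0,-1]]'
python3 go.py 0.5437 -0.1483 0.156 46
```

```text
clock: 9.75
position: [0.544, -0.148, 0.157]
ee_rot: [0.92, 0.393, 0.0, -0.0]
ft_force: [-2.5, 1.0, 8.3]
grip_width: 0.151
grasp_force: 50.0
pos [ 0.544 -0.148  0.157] yaw 46.28335263813352 tilt 0.04341568584648182 q [-0.379  0.303  0.67   1.769 -0.206  1.14  -0.408] f [-2.475  0.995  8.305] m [ 0.236  0.783 -0.002] grip 0.15078017640478386 50.01638352870941
shift [-0.007 -0.     0.02 ] turn [ 0.001 -0.005  0.035] tip 0.014 t 9.75
```

The lid seats on the ridge tops at TCP z of about 0.157. I'll ease the press, cut the grip to 20 N so the stop torque stays limited, and turn backward.

```bash
python3 -m pendant '[[0,0,-0.008,0,0,0,-1],[0,0,-0.008,0,0,0,-1],[0,0,-0.008,0,0,-0.15,-1],[0,0,-0.008,0,0,-0.3,-1],[0,0,-0.008,0,0,-0.45,-1],[0,0,-0.008,0,0,-0.6,-1],[0,0,-0.008,0,0,-0.75,-1],[0,0,-0.008,0,0,-0.9,-1],[0,0,-0.008,0,0,-1,-1],[0,0,-0.008,0,0,-1,-1]]' 20
python3 go.py 0.5437 -0.1483 0.156 46
```

```text
clock: 11.0
position: [0.5442, -0.1481, 0.1571]
ee_rot: [0.89, 0.456, 0.001, 0.0]
ft_force: [-0.2, 0.8, 4.9]
grip_width: 0.152
grasp_force: 49.6
pos [ 0.544 -0.148  0.157] yaw 54.298451487150004 tilt 0.06408302529939486 q [-0.36   0.299  0.646  1.768 -0.197  1.139 -0.275] f [-0.191  0.844  4.881] m [ 0.034  0.152 -0.018] grip 0.1517551352859712 49.551066756248474
shift [-0.01  -0.005  0.022] turn [ 0.006 -0.005  1.037] tip 0.014 t 11.0
```

```bash
python3 -m pendant '[[0,0,0,0,0,0,-0.6],[0,0,0,0,0,0,-0.6],[0,0,0,0,0,0,-1],[0,0,0,0,0,0,-1],[0,0,0,0,0,0,-1],[0,0,0,0,0,-0.2,-1],[0,0,0,0,0,-0.4,-1],[0,0,0,0,0,-0.6,-1],[0,0,0,0,0,-0.8,-1],[0,0,0,0,0,-1,-1]]' 20
python3 go.py 0.5437 -0.1483 0.156 46
```

```text
clock: 12.25
position: [0.5438, -0.1481, 0.1567]
ee_rot: [0.855, 0.518, 0.0, -0.0]
ft_force: [0.1, -1.2, -1.2]
grip_width: 0.152
grasp_force: 22.9
pos [ 0.544 -0.148  0.157] yaw 62.3940172552493 tilt 0.0015801578893566075 q [-0.342  0.296  0.623  1.768 -0.189  1.138 -0.141] f [ 0.145 -1.189 -1.231] m [-0.084  0.126  0.012] grip 0.15219490997342905 22.854054272174835
shift [-0.005  0.001  0.014] turn [-0.    -0.     2.049] tip 0.014 t 12.25
```

```bash
python3 -m pendant '[[0,0,0.004,0,0,0,-1],[0,0,0.008,0,0,0,-1],[0,0,0.01,0,0,0,-1],[0,0,0.01,0,0,0,-1],[0,0,0.01,0,0,0,-1],[0,0,0.01,0,0,0,-1],[0,0,0.01,0,0,0,-1],[0,0,0.01,0,0,0,-1],[0,0,0.01,0,0,0,-1],[0,0,0.01,0,0,0,-1]]' 20
python3 go.py 0.5437 -0.1483 0.156 46
```

```text
clock: 13.5
position: [0.5438, -0.148, 0.1563]
ee_rot: [0.856, 0.517, 0.0, 0.0]
ft_force: [-1.2, -1.0, 4.5]
grip_width: 0.161
grasp_force: 23.5
pos [ 0.544 -0.148  0.156] yaw 62.28327212475687 tilt 0.01278833154294763 q [-0.342  0.296  0.624  1.768 -0.189  1.137 -0.143] f [-1.167 -0.998  4.451] m [-0.219  0.29   0.002] grip 0.16130290264064281 23.545730710029602
shift [-0.006  0.     0.005] turn [ 0.001 -0.001  2.035] tip 0.014 t 13.5
```

Still on the ridges, with about 5.5 N of press. I'll keep turning.

```bash
python3 -m pendant '[[0,0,0,0,0,-0.12,-1],[0,0,0,0,0,-0.24,-1],[0,0,0,0,0,-0.36,-1],[0,0,0,0,0,-0.48,-1],[0,0,0,0,0,-0.6,-1],[0,0,0,0,0,-0.72,-1],[0,0,0,0,0,-0.84,-1],[0,0,0,0,0,-0.96,-1],[0,0,0,0,0,-1.08,-1],[0,0,0,0,0,-1.2,-1]]' 20
python3 go.py 0.5437 -0.1483 0.156 46
```

```text
clock: 14.75
position: [0.5436, -0.148, 0.1561]
ee_rot: [0.809, 0.587, -0.0, -0.0]
ft_force: [-2.1, -0.8, 4.4]
grip_width: 0.156
grasp_force: 23.7
pos [ 0.544 -0.148  0.156] yaw 71.9471990872698 tilt 0.01598463844059077 q [-0.32   0.293  0.597  1.767 -0.18   1.137  0.018] f [-2.125 -0.788  4.441] m [-0.267  0.471 -0.136] grip 0.15648058592006692 23.6738920211792
shift [-0.004  0.003  0.003] turn [-0.002  0.001  3.243] tip 0.014 t 14.75
```

```bash
python3 -m pendant '[[0,0,0,0,0,-0.05,-1],[0,0,0,0,0,-0.1,-1],[0,0,0,0,0,-0.15,-1],[0,0,0,0,0,-0.2,-1],[0,0,0,0,0,-0.25,-1],[0,0,0,0,0,-0.3,-1],[0,0,0,0,0,-0.35,-1],[0,0,0,0,0,-0.4,-1],[0,0,0,0,0,-0.4,-1],[0,0,0,0,0,-0.4,-1]]' 20
python3 go.py 0.5437 -0.1483 0.156 46
```

```text
clock: 16.0
position: [0.5437, -0.1481, 0.1561]
ee_rot: [0.793, 0.609, -0.0, -0.0]
ft_force: [-2.0, -2.2, 2.2]
grip_width: 0.161
grasp_force: 23.2
pos [ 0.544 -0.148  0.156] yaw 75.08060209312559 tilt 0.004061943041981316 q [-0.313  0.291  0.588  1.767 -0.177  1.136  0.07 ] f [-2.018 -2.214  2.191] m [-0.532  0.486 -0.094] grip 0.16124766424748294 23.177185356616974
shift [-0.005  0.001  0.001] turn [-0.     0.     3.635] tip 0.014 t 16.0
```

```bash
python3 -m pendant '[[-0.007,-0.004,0,0,0,0,-1],[-0.007,-0.004,0.004,0,0,0,-1],[-0.007,-0.004,0.006,0,0,-0.1,-1],[-0.007,-0.004,0.006,0,0,-0.2,-1],[-0.007,-0.004,0.006,0,0,-0.3,-1],[-0.007,-0.004,0.006,0,0,-0.4,-1],[-0.007,-0.004,0.006,0,0,-0.5,-1],[-0.007,-0.004,0.006,0,0,-0.6,-1],[-0.007,-0.004,0.006,0,0,-0.6,-1],[-0.007,-0.004,0.006,0,0,-0.6,-1]]' 20
python3 go.py 0.5437 -0.1483 0.156 46
```

```text
clock: 17.25
position: [0.5434, -0.1484, 0.1558]
ee_rot: [0.767, 0.642, -0.0, -0.0]
ft_force: [0.2, -2.7, -1.9]
grip_width: 0.154
grasp_force: 22.8
pos [ 0.543 -0.148  0.156] yaw 79.87416380161856 tilt 0.004108504539471082 q [-0.302  0.29   0.575  1.767 -0.172  1.135  0.151] f [ 0.222 -2.685 -1.948] m [-0.591 -0.07   0.011] grip 0.15419629488189765 22.786051332950592
shift [ 0.002  0.005 -0.004] turn [-0.     0.     4.234] tip 0.014 t 17.25
```

The upward force is gone, so it's over the gap after about 34°. Lowering gently.

```bash
python3 -m pendant '[[-0.003,0,0.005,0,0,0,-1],[-0.003,0,0.01,0,0,0,-1],[-0.003,0,0.015,0,0,0,-1],[-0.003,0,0.02,0,0,0,-1],[-0.003,0,0.025,0,0,0,-1],[-0.003,0,0.03,0,0,0,-1],[-0.003,0,0.03,0,0,0,-1],[-0.003,0,0.03,0,0,0,-1],[-0.003,0,0.03,0,0,0,-1],[-0.003,0,0.03,0,0,0,-1]]' 20
python3 go.py 0.5437 -0.1483 0.156 46
```

```text
clock: 18.5
position: [0.5435, -0.1484, 0.1544]
ee_rot: [0.767, 0.642, 0.0, 0.0]
ft_force: [1.2, -1.7, -0.0]
grip_width: 0.16
grasp_force: 23.0
pos [ 0.544 -0.148  0.154] yaw 79.88765303065468 tilt 0.011029779260638715 q [-0.301  0.291  0.575  1.769 -0.173  1.132  0.152] f [ 1.165 -1.652 -0.041] m [-0.354 -0.366  0.027] grip 0.15966927493904987 23.006104230880737
shift [ 0.003  0.003 -0.032] turn [ 0.001 -0.001  4.236] tip 0.014 t 18.5
```

```bash
python3 -m pendant '[[-0.002,0.002,0.01,0,0,0,-1],[-0.002,0.002,0.02,0,0,0,-1],[-0.002,0.002,0.03,0,0,0,-1],[-0.002,0.002,0.04,0,0,0,-1],[-0.002,0.002,0.05,0,0,0,-1],[-0.002,0.002,0.06,0,0,0,-1],[-0.002,0.002,0.07,0,0,0,-1],[-0.002,0.002,0.08,0,0,0,-1],[-0.002,0.002,0.085,0,0,0,-1],[-0.002,0.002,0.085,0,0,0,-1]]' 20
python3 go.py 0.5437 -0.1483 0.1475 46
```

```text
clock: 19.75
position: [0.5435, -0.1485, 0.1501]
ee_rot: [0.767, 0.642, -0.0, -0.0]
ft_force: [0.1, -1.1, 0.2]
grip_width: 0.16
grasp_force: 22.9
pos [ 0.543 -0.149  0.15 ] yaw 79.88715211529859 tilt 0.009746320185641406 q [-0.3    0.296  0.574  1.773 -0.177  1.124  0.155] f [ 0.105 -1.053  0.245] m [-0.269 -0.056 -0.021] grip 0.15985205635549848 22.89941042661667
shift [0.005 0.004 0.051] turn [-0.001 -0.     4.236] tip 0.014 t 19.75
```

```bash
python3 -m pendant '[[0,0,0.007,0,0,0,-1],[0,0,0.014,0,0,0,-1],[0,0,0.021,0,0,0,-1],[0,0,0.028,0,0,0,-1],[0,0,0.035,0,0,0,-1],[0,0,0.04,0,0,0,-1],[0,0,0.045,0,0,0,-1],[0,0,0.05,0,0,0,-1],[0,0,0.05,0,0,0,-1],[0,0,0.05,0,0,0,-1]]' 20
python3 go.py 0.5437 -0.1483 0.1475 46
```

```text
clock: 21.0
position: [0.5435, -0.1485, 0.1476]
ee_rot: [0.767, 0.642, 0.0, -0.0]
ft_force: [0.1, -0.1, -1.3]
grip_width: 0.157
grasp_force: 22.9
pos [ 0.544 -0.149  0.148] yaw 79.882625710499 tilt 0.007942172206542149 q [-0.299  0.299  0.573  1.775 -0.179  1.119  0.156] f [ 0.148 -0.133 -1.334] m [-0.177 -0.044  0.028] grip 0.15650950437121858 22.92172461748123
shift [0.005 0.003 0.002] turn [-0.    -0.001  4.235] tip 0.014 t 21.0
```

```bash
python3 -m pendant '[[0,0,0.004,0,0,0,-1],[0,0,0.008,0,0,0,-1],[0,0,0.012,0,0,0,-1],[0,0,0.016,0,0,0,-1],[0,0,0.02,0,0,0,-1],[0,0,0.02,0,0,0,-1],[0,0,0.02,0,0,0,-1],[0,0,0.02,0,0,0,-1],[0,0,0.02,0,0,0,-1],[0,0,0.02,0,0,0,-1]]' 20
python3 go.py 0.5437 -0.1483 0.1475 46
```

```text
clock: 22.25
position: [0.5437, -0.1486, 0.1472]
ee_rot: [0.767, 0.642, 0.0, 0.0]
ft_force: [-2.8, 0.7, 6.7]
grip_width: 0.153
grasp_force: 23.9
pos [ 0.544 -0.149  0.147] yaw 79.88362251333226 tilt 0.03031386055145496 q [-0.298  0.3    0.573  1.776 -0.179  1.118  0.156] f [-2.78   0.7    6.664] m [ 0.014  0.619 -0.015] grip 0.15291058759014758 23.92515242099762
shift [ 0.006 -0.    -0.007] turn [ 0.002 -0.003  4.235] tip 0.014 t 22.25
```

The floor is felt at TCP 0.1474, which puts the lid at 101 mm: it has dropped in. Now I'll screw forward, following the pitch of about 0.0116 units of z per 8°.

```bash
python3 -m pendant '[[0,0,-0.014,0,0,0,-1],[0,0,-0.016,0,0,0.15,-1],[0,0,-0.016,0,0,0.3,-1],[0,0,-0.016,0,0,0.45,-1],[0,0,-0.016,0,0,0.6,-1],[0,0,-0.014,0,0,0.75,-1],[0,0,-0.012,0,0,0.9,-1],[0,0,-0.01,0,0,1.05,-1],[0,0,-0.008,0,0,1.2,-1],[0,0,-0.008,0,0,1.2,-1]]' 20
python3 go.py 0.5437 -0.1483 0.1475 46
```

```text
clock: 23.5
position: [0.5437, -0.1485, 0.1471]
ee_rot: [0.818, 0.575, 0.0, 0.0]
ft_force: [0.2, 1.5, 3.2]
grip_width: 0.155
grasp_force: 23.4
pos [ 0.544 -0.148  0.147] yaw 70.26823925097882 tilt 0.0190079466668866 q [-0.32   0.304  0.6    1.777 -0.189  1.119 -0.003] f [0.16  1.548 3.224] m [ 0.282 -0.057 -0.05 ] grip 0.1548686066509735 23.44077229499817
shift [ 0.003 -0.    -0.008] turn [ 0.001 -0.002  3.034] tip 0.014 t 23.5
```

```bash
python3 -m pendant '[[0,0,0,0,0,0.15,-1],[0,0,0.001,0,0,0.3,-1],[0,0,0.002,0,0,0.45,-1],[0,0,0.004,0,0,0.6,-1],[0,0,0.006,0,0,0.75,-1],[0,0,0.008,0,0,0.9,-1],[0,0,0.01,0,0,1.05,-1],[0,0,0.012,0,0,1.2,-1],[0,0,0.014,0,0,1.35,-1],[0,0,0.014,0,0,1.35,-1]]' 20
python3 go.py 0.5437 -0.1483 0.1475 46
```

```text
clock: 24.75
position: [0.5435, -0.1487, 0.1463]
ee_rot: [0.868, 0.496, -0.0, 0.0]
ft_force: [0.2, -0.2, 2.9]
grip_width: 0.158
grasp_force: 23.3
pos [ 0.543 -0.149  0.146] yaw 59.45206200131212 tilt 0.004255033463971565 q [-0.345  0.309  0.631  1.779 -0.201  1.118 -0.182] f [ 0.158 -0.197  2.884] m [ 0.01  -0.058 -0.011] grip 0.1583706122492804 23.337078094482422
shift [ 0.008  0.    -0.024] turn [-0.     0.001  1.682] tip 0.014 t 24.75
```

```bash
python3 -m pendant '[[0,0,0.002,0,0,0.17,-1],[0,0,0.004,0,0,0.34,-1],[0,0,0.006,0,0,0.5,-1],[0,0,0.008,0,0,0.67,-1],[0,0,0.01,0,0,0.84,-1],[0,0,0.012,0,0,1.0,-1],[0,0,0.014,0,0,1.17,-1],[0,0,0.016,0,0,1.34,-1],[0,0,0.018,0,0,1.5,-1],[0,0,0.018,0,0,1.5,-1]]' 20
python3 go.py 0.5437 -0.1483 0.1475 46
```

```text
clock: 26.0
position: [0.5434, -0.1486, 0.1453]
ee_rot: [0.915, 0.402, -0.0, -0.0]
ft_force: [0.9, 1.2, 1.3]
grip_width: 0.157
grasp_force: 23.2
pos [ 0.543 -0.149  0.145] yaw 47.46026817900768 tilt 0.011573140162234546 q [-0.373  0.317  0.666  1.781 -0.215  1.118 -0.379] f [0.912 1.202 1.27 ] m [ 0.01  -0.039  0.013] grip 0.15730378339961582 23.236754536628723
shift [ 0.008 -0.    -0.043] turn [-0.001  0.001  0.183] tip 0.014 t 26.0
```

```bash
python3 -m pendant '[[0,0,0.002,0,0,0.17,-1],[0,0,0.004,0,0,0.34,-1],[0,0,0.006,0,0,0.5,-1],[0,0,0.008,0,0,0.67,-1],[0,0,0.01,0,0,0.84,-1],[0,0,0.012,0,0,1.0,-1],[0,0,0.014,0,0,1.17,-1],[0,0,0.016,0,0,1.34,-1],[0,0,0.018,0,0,1.5,-1],[0,0,0.018,0,0,1.5,-1]]' 20
python3 go.py 0.5437 -0.1483 0.1475 46
```

```text
clock: 27.25
position: [0.5434, -0.1485, 0.1444]
ee_rot: [0.952, 0.305, -0.0, -0.0]
ft_force: [0.7, 0.3, 0.4]
grip_width: 0.158
grasp_force: 23.1
pos [ 0.543 -0.149  0.144] yaw 35.46339980355858 tilt 0.014148125769493059 q [-0.402  0.325  0.702  1.783 -0.231  1.118 -0.575] f [0.675 0.271 0.382] m [-0.039 -0.011  0.005] grip 0.15844263781295703 23.103302121162415
shift [ 0.007 -0.001 -0.061] turn [-0.001  0.001 -1.317] tip 0.014 t 27.25
```

```bash
python3 -m pendant '[[0,0,0.002,0,0,0.13,-1],[0,0,0.004,0,0,0.26,-1],[0,0,0.006,0,0,0.39,-1],[0,0,0.007,0,0,0.52,-1],[0,0,0.009,0,0,0.65,-1],[0,0,0.01,0,0,0.78,-1],[0,0,0.011,0,0,0.9,-1],[0,0,0.012,0,0,1,-1],[0,0,0.012,0,0,1,-1],[0,0,0.012,0,0,1,-1]]' 20
python3 go.py 0.5437 -0.1483 0.1475 46
```

```text
clock: 28.5
position: [0.5433, -0.1485, 0.1438]
ee_rot: [0.971, 0.238, -0.0, -0.0]
ft_force: [-2.7, 0.1, 1.2]
grip_width: 0.158
grasp_force: 23.2
pos [ 0.543 -0.149  0.144] yaw 27.489853946698293 tilt 0.02762939999578975 q [-0.421  0.331  0.727  1.785 -0.242  1.118 -0.705] f [-2.7    0.09   1.238] m [-0.045  0.819 -0.002] grip 0.15835436560934216 23.164609372615814
shift [ 0.009 -0.001 -0.074] turn [-0.003  0.002 -2.314] tip 0.014 t 28.5
```

52° turned and still free. From here I'll use smaller increments.

```bash
python3 -m pendant '[[0,0,0.001,0,0,0.1,-1],[0,0,0.002,0,0,0.2,-1],[0,0,0.003,0,0,0.3,-1],[0,0,0.004,0,0,0.4,-1],[0,0,0.005,0,0,0.5,-1],[0,0,0.006,0,0,0.6,-1],[0,0,0.007,0,0,0.7,-1],[0,0,0.007,0,0,0.7,-1],[0,0,0.007,0,0,0.7,-1],[0,0,0.007,0,0,0.7,-1]]' 20
python3 go.py 0.5437 -0.1483 0.1475 46
```

```text
clock: 29.75
position: [0.5432, -0.1484, 0.1434]
ee_rot: [0.982, 0.19, -0.0, -0.0]
ft_force: [-5.5, 1.4, 0.8]
grip_width: 0.158
grasp_force: 23.1
pos [ 0.543 -0.148  0.143] yaw 21.864106755415953 tilt 0.04898395539766766 q [-0.435  0.335  0.745  1.786 -0.251  1.118 -0.797] f [-5.511  1.399  0.792] m [0.081 1.35  0.113] grip 0.15770617186010577 23.14032733440399
shift [ 0.009  0.002 -0.083] turn [-0.005  0.003 -3.017] tip 0.014 t 29.75
```

```bash
python3 -m pendant '[[-0.003,-0.001,0,0,0,0,-1],[-0.006,-0.002,0,0,0,0,-1],[-0.006,-0.002,0,0,0,0.05,-1],[-0.006,-0.002,0,0,0,0.1,-1],[-0.006,-0.002,0.001,0,0,0.15,-1],[-0.006,-0.002,0.001,0,0,0.2,-1],[-0.006,-0.002,0.001,0,0,0.2,-1],[-0.006,-0.002,0.001,0,0,0.2,-1],[-0.006,-0.002,0.001,0,0,0.2,-1],[-0.006,-0.002,0.001,0,0,0.2,-1]]' 20
python3 go.py 0.5437 -0.1483 0.1475 46
```

```text
clock: 31.0
position: [0.543, -0.1484, 0.1434]
ee_rot: [0.984, 0.176, -0.0, -0.0]
ft_force: [-4.6, 0.8, -0.3]
grip_width: 0.159
grasp_force: 22.9
pos [ 0.543 -0.148  0.143] yaw 20.273724109875005 tilt 0.03223782745461168 q [-0.439  0.336  0.75   1.787 -0.252  1.118 -0.823] f [-4.589  0.812 -0.349] m [0.282 1.279 0.103] grip 0.15906304251261338 22.941335141658783
shift [ 0.013  0.003 -0.082] turn [-0.004  0.001 -3.216] tip 0.014 t 31.0
```

```bash
python3 -m pendant '[[-0.005,-0.002,0.001,0,0,0,-1],[-0.008,-0.003,0.002,0,0,0,-1],[-0.008,-0.003,0.003,0,0,0.05,-1],[-0.008,-0.003,0.004,0,0,0.1,-1],[-0.008,-0.003,0.004,0,0,0.15,-1],[-0.008,-0.003,0.004,0,0,0.2,-1],[-0.008,-0.003,0.004,0,0,0.25,-1],[-0.008,-0.003,0.004,0,0,0.3,-1],[-0.008,-0.003,0.004,0,0,0.3,-1],[-0.008,-0.003,0.004,0,0,0.3,-1]]' 20
python3 go.py 0.5437 -0.1483 0.1475 46
```

```text
clock: 32.25
position: [0.5428, -0.1483, 0.1433]
ee_rot: [0.988, 0.156, 0.0, -0.0]
ft_force: [-2.8, 3.2, -1.6]
grip_width: 0.157
grasp_force: 23.0
pos [ 0.543 -0.148  0.143] yaw 17.90227607649169 tilt 0.020896412057209785 q [-0.446  0.337  0.758  1.788 -0.256  1.118 -0.861] f [-2.846  3.168 -1.557] m [0.899 0.935 0.232] grip 0.15673043941103698 22.957936227321625
shift [ 0.017  0.005 -0.084] turn [-0.002 -0.002 -3.512] tip 0.014 t 32.25
```

mz jumps to 0.23 N m after 62° of turning, with the lid at about 97 mm: that's the stop. I'll ease off the torque, release and draw back.

```bash
python3 -m pendant '[[0,0,0,0,0,-0.15,-1],[0,0,0,0,0,-0.15,-0.6],[0,0,0,0,0,-0.15,-0.4],[0,0,0,0,0,-0.15,-0.1],[0,0,0,0,0,-0.15,0],[0,0,-0.1,0,0,-0.15,0],[0,0,-0.4,0,0,-0.15,0],[0,0,-0.8,0,0,-0.15,0],[0,0,-1.4,0,0,-0.15,0],[0,0,-2.2,0,0,-0.15,0]]' 20
python3 -m pendant '[[-0.8,0.8,-0.3,0,0,0,0],[-1.6,1.6,-0.3,0,0,0,0],[-2.4,2.4,-0.3,0,0,0,0],[-3.2,3.2,-0.3,0,0,0,0],[-4,4,-0.3,0,0,0,0],[-4,4,-0.3,0,0,0,0],[-4,4,-0.3,0,0,0,0],[-4,4,-0.3,0,0,0,0],[-4,4,-0.3,0,0,0,0],[-4,4,-0.3,0,0,0,0]]'
python3 - <<'E'
from h import *
np.set_printoptions(suppress=True,precision=4)
ims=[]
for c in ("top","side"):
    im,d=manip.camera(c); ims.append(im)
    P=cloud(c,d).reshape(-1,3); n=P[np.hypot(P[:,0]-.544,P[:,1]+.148)<.045]
    for nm,lo,hi in (("bar",.142,.16),("disc",.12,.132)):
        q=n[(n[:,2]>lo)&(n[:,2]<hi)]
        if len(q)>5: print(c,nm,len(q),np.median(q[:,2]),cv2.minEnclosingCircle((q[:,:2]*1000).astype(np.float32)))
cv2.imwrite("pics/end.png",cv2.hconcat([cv2.resize(ims[0][120:260,240:380],(400,400)),cv2.resize(ims[1][170:310,200:340],(400,400))])[...,::-1])
E
```

```text
clock: 33.5
position: [0.5424, -0.1486, 0.2549]
ee_rot: [0.986, 0.166, -0.0, -0.0]
ft_force: [0.6, 0.1, -0.2]
grip_width: 0.499
grasp_force: 0.0
clock: 34.75
position: [0.4196, -0.4024, 0.2684]
ee_rot: [0.986, 0.166, 0.0, -0.0]
ft_force: [0.5, 1.2, -0.1]
grip_width: 0.499
grasp_force: 0.0
top bar 163 0.14892321959692445 ((545.5256958007812, -147.47471618652344), 27.92339324951172)
top disc 547 0.1271006659185817 ((545.244384765625, -147.94760131835938), 35.64204025268555)
side disc 178 0.12508956397392723 ((543.5719604492188, -150.08091735839844), 34.65073776245117)
```

View pics/end.png

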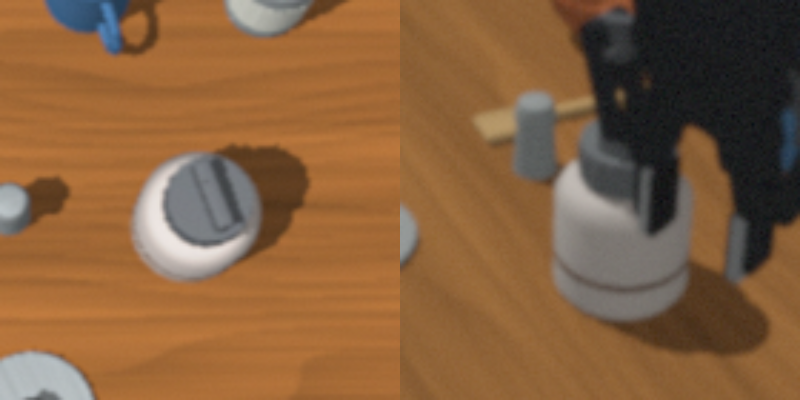

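The lid sits level and centred on the jar, with its top at about 97.3 mm + 29.5 mm, and the arm is clear. Handing in.

```bash
python3 -c "
from workcell import manip
print(manip.hand_in())"
```

```text
the job is handed in; nothing more can be done
None
```

The jar is closed: the lid dropped into the thread, was screwed about 62° forward to its stop and measures about 97.3 mm above the worktop, released with the arm clear; I've handed the job in, but no verdict came back.

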